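# Seat the grinding cup on the tablet mill and hold it down to grind

### The arm

A 6-joint arm with a two-finger parallel gripper is mounted at the origin on the work surface. World frame = base frame: x ahead of the robot, y to its left, z up, the work surface at z = 0. Lengths are in m, angles in rad, forces in N, time in s.
With the tool pointing down it reaches from about 0.35 to 0.775 m from the base axis. Payload 7.3 kg.
Tool frame: the origin (TCP) lies where the fingers leave the gripper's body, on its centre line; the fingertips stand 66 mm ahead of it and the grasp point (between the pads) lies 47 mm ahead of it (robot.tips_ahead is the distance from the TCP to the fingertips, in m); z points along the fingers, y is the line along which they close (so a half turn about z gives the same grasp; the last joint's range is limited). The gripper opens to 92 mm and grips with 3 to 60 N. Pads are 19 mm wide; open, the fingers measure 130 mm over their backs; the gripper's body (75 mm by 190 mm) begins 47 mm behind the grasp point.
Start: joints at [1.146, 0.342, 1.524, -0, 1.275, -0.146], TCP at [0.144, 0.505, 0.292] pointing down, gripper open.
Joint ranges: [-2.53, 2.53], [-0.77, 2.02], [0.04, 2.7], [-1, 4.14], [0.28, 2.66], [-3.11, 3.11]. Speed limits (rad/s): [2.57, 2.57, 3.14, 3.14, 3.14, 3.14].

### API

Orientations are given as [roll, pitch, yaw] about the fixed x, y, z axes, in that order (R = Rz(yaw) Ry(pitch) Rx(roll)).
In Python, from cell import robot gives the robot as it stands.
- The arm moves only by the shell command python3 -m inch 'ROWS' [FORCE]. ROWS is a JSON object of lists of equal length, an entry for each row: "travel": the shift along the tool's x, y, z in mm, a list of three; "turn": the turn about the tool's z in units of 5 degrees (1.0 is 5 degrees); "claw": the closure, from -1 (fully open) to 1 (shut). A call has 1 to 12 rows; each row is the pose to reach, as a shift and turn from the pose commanded when the call began, along the tool's axes at that moment; what a row does not reach only later rows make up. A row lasts 1/10 s, in which the tool goes at most 50 mm and 8.59 degrees, less where a joint would pass 70% of its speed; a pose out of reach is approached as far as the arm can. A call with a gripper value outside its range is refused whole. The fingers move at their own pace and stop on an object; FORCE is the grip in N (left out, the last holds). Time passes only in rows, so rows that repeat a pose let the fingers close. It gives the time, the measured TCP pose, the force, the opening and the grip force at its end, in the units of the state.
- robot.observe(): the state, without advancing time (a new reading comes with each control period).
- robot.read_camera(name): name is "side" or "top"; returns a dict with "pixels" (420x560x3 uint8, red, green, blue), "fx", "fy", "cx", "cy" (pixels), "cam_to_world" (4x4, takes a point from camera to world coordinates). Camera axes: x right, y down, z forward; pixel columns grow to the right and rows downward; lengths in m; the calibration is good to about 2 mm. A picture is of the moment at which its call begins. There is no depth.
- robot.hand_in(): hands the job in; it is judged then, once.
The state is a dict: "time": time; "qpos": joint angles; "qvel": joint speeds; "joint_efforts": joint torques, N m; "tool_pos": TCP position; "tool_rot": TCP orientation; "contact_force": force on the tool from outside, world axes, zero at the start; "torque": the same for the moment, N m; "opening": finger opening in m; "grip_force": force on a finger pad.
Only numpy, scipy, OpenCV 4.12 (cv2) and the standard library are available. Lean on these libraries where they do the work, as an engineer would, in place of code of your own. Each camera call takes 0.05 s, during which the arm holds its last target. There are 200 camera calls.

### The job

Grind the tablets in the blue-lidded cup: lift the cup from the white tray (its lid has a bar to hold it by), keep it upright, and lower it into the well of the tablet mill, turning it until the tabs round its foot drop into the slots of the well. Push it fully home against the spring seat, firmly but without forcing it, and keep it pressed: the mill runs only while the cup is held down, so finish while still holding it down. Leave the red-lidded cup, the pill bottle and the tube rack where they are.

Things in the scene. Friction and masses are not known exactly. Their poses are not given: they have to be found in the camera images.
- cup: Cup with the BLUE lid, loose, 0.18 to 0.34 kg, 129 mm high, upright on the tray. Origin: centre of its underside, z up its axis. Grey foot 77 mm across, 24 mm high (bottom edge tapers to 73 mm), with 8 tabs every 45 degrees, one along +x; clear wall 71 mm across with white tablets inside; blue lid 75 mm across (78 over its ribs), flat top at 97 mm, with a bar grip along x.
- cup_grip (a point): Middle of the blue cup's bar grip, on its axis 118 mm above its underside; axes as the cup's. The bar is blue, 56 mm long (x), 16 mm thick (y), and rises from the lid's flat top at 97 mm to 129 mm above the underside. Its long side is in line with two of the tabs.
- cup_tab (a point): Underside of the blue cup's tab on its +x side, 42 mm from the axis, 7 mm above the cup's underside. Each of the 8 tabs is 9 mm wide (6 mm over its lowest 2 mm), reaches out to 45.5 mm from the axis and spans 7 to 17 mm above the cup's underside.
- tray: White plastic tray, fixed, 130 mm (x) by 280 mm (y), floor 4 mm thick, edges 12 mm high. Origin: centre of its underside. The blue-lidded and red-lidded cups stand on its floor about 130 mm apart along its y, in either order.
- mill: Tablet mill, fixed: round white motor base 132 mm across, 110 mm high, with a splined well in its top. Origin: centre of its underside, z up; -x is its front (rocker switch, green lamp). Fully home, the cup's underside is on a fixed black stop at height 93 mm, tab tops flush with the rim. If tabs meet teeth, the cup stops at 103 mm and must be turned. The steel drive star needs no lining up.
- mill_rim (a point): Centre of the well's mouth, on the mill's axis at the rim, 110 mm above the counter. The white wall's inner radius is 48 mm; 8 grey teeth 17 mm wide stand on it, tops level with the rim, reaching in to 40 mm from the axis, so the cup's foot enters with 1.5 mm clearance all round.
- mill_slot (a point): One of the 8 slots between the teeth, at the rim, 44 mm from the axis towards the mill's +x. Slots are every 45 degrees, 14 mm or more wide, open at the top and as deep as the well. Tabs line up with slots when the yaws of cup and mill are equal or differ by a multiple of 45 degrees (about 3.5 degrees of play either way).
- seat (a joint): Orange spring ring in the well (run switch): metres pushed down, 0 when up. Its top is at 99 mm when up; the cup fully home pushes it 6 mm down, to 93 mm, and meets the fixed stop. Force on it: 5 N to start, 12 N at 6 mm, of which the cup's weight gives 2 to 3.5 N. It springs back up when the cup is let go. The mill runs while it is over 3.5 mm down.
- other_cup: Cup with the RED lid, loose, otherwise the same as the blue one, standing on the same tray: another patient's, leave it alone. Origin: centre of its underside.
- pill_bottle: Amber pill bottle with white cap, loose, 48 mm across, 85 mm high, on the counter. Origin: centre of its underside.
- tube_rack: Blue rack of teal-capped sample tubes, loose, one piece 70 mm (x) by 150 mm (y), 84 mm high, on the counter. Origin: centre of its underside.

How it is judged:
By the outcome, as a careful person would: the job done as asked, in the order asked, and still so for the second after the job is handed in, while the arm keeps its last pose, push and grip.
It also fails if it takes over 48 s, if anything falls off the work surface, if the arm or the gripper's body presses on something with over 40 N, if the wrist force passes 120 N, or if a joint passes its speed limit or range.

## Working session

There is one attempt and no reset: what is moved stays moved. The work goes in short steps, Python scripts to look and compute and a shell command to move; the robot and the scene stay as the last step left them, time stands still between calls to the robot, and variables do not carry over. Pictures are saved under pics/ and viewed, at most 10 in all, crops included, and the job is handed in when it is done.

```bash
ls; mkdir -p pics
python3 - <<'E'
from cell import robot
import cv2,numpy as np
print(robot.observe())
for n in("top","side"):
    c=robot.read_camera(n);np.savez(f'{n}0.npz',**c)
    print(n,c['fx'],c['fy'],c['cx'],c['cy'],np.round(c['cam_to_world'],3).tolist())
    cv2.imwrite(f'pics/{n}0.png',c['pixels'][:,:,::-1])
E
```

```text
pics
{'time': 0.0, 'qpos': array([ 1.14599353e+00,  3.42690312e-01,  1.52501801e+00, -2.65317750e-05,
        1.27542103e+00, -1.45992707e-01]), 'qvel': array([-0.00054881,  0.0005991 , -0.00069005, -0.00178044,  0.00014448,
       -0.00014786]), 'joint_efforts': array([-4.57344740e-04, -4.31244314e+01, -2.44219261e+01,  7.15784915e-02,
        5.61089139e-02, -1.42144786e-04]), 'tool_pos': array([0.14433553, 0.50444029, 0.29156137]), 'tool_rot': array([-3.14006861e+00, -1.98449656e-04,  2.86279015e+00]), 'contact_force': array([-0.33365415,  0.86514547,  0.39804377]), 'torque': array([-0.01323058, -0.05285052, -0.00375189]), 'grip_force': 0.0, 'opening': 0.09195163793890374}
top 514.9963253568727 514.9963253568727 280.01130440732936 208.544948360565 [[0.008, -0.998, 0.064, 0.532], [-1.0, -0.007, 0.01, -0.002], [-0.01, -0.065, -0.998, 1.356], [0.0, 0.0, 0.0, 1.0]]
side 522.4068333510887 522.4068333510887 285.71260088903733 207.6632546093726 [[-0.991, -0.099, 0.09, 0.521], [-0.134, 0.745, -0.654, 0.725], [-0.002, -0.66, -0.752, 0.915], [0.0, 0.0, 0.0, 1.0]]
```

View pics/top0.png

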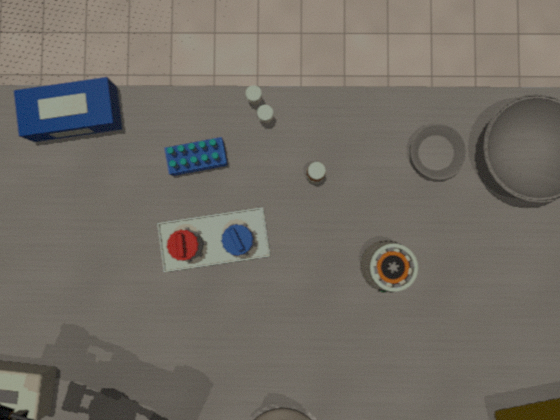

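View pics/side0.png

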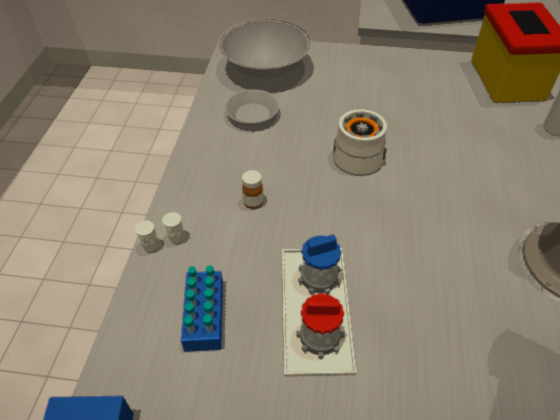

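The top view shows the blue cup at about (237,239), the red one at (183,245) and the mill at (393,267). The side view has the blue lid at (321,250) and the mill mouth at (362,128). Next I'll enlarge those areas.

```bash
cat > h.py <<'E'
import numpy as np,cv2
def ray(c,u,v):
    M=c['cam_to_world'];d=M[:3,:3]@np.array([(u-c['cx'])/c['fx'],(v-c['cy'])/c['fy'],1]);return M[:3,3],d
def onz(c,u,v,z):
    o,d=ray(c,u,v);return o+d*(z-o[2])/d[2]
def proj(c,p):
    M=c['cam_to_world'];q=M[:3,:3].T@(np.array(p)-M[:3,3]);return np.array([c['fx']*q[0]/q[2]+c['cx'],c['fy']*q[1]/q[2]+c['cy']])
def tri(c1,p1,c2,p2):
    o1,d1=ray(c1,*p1);o2,d2=ray(c2,*p2)
    s=np.linalg.lstsq(np.c_[d1,-d2],o2-o1,rcond=None)[0];a=o1+d1*s[0];b=o2+d2*s[1];return (a+b)/2,np.linalg.norm(a-b)
def crop(c,u,v,r,s=400):
    return cv2.resize(c['pixels'][v-r:v+r,u-r:u+r,::-1],(s,s),interpolation=cv2.INTER_CUBIC)
E
python3 - <<'E'
from h import *
t=dict(np.load('top0.npz'));s=dict(np.load('side0.npz'))
cv2.imwrite('pics/m1.png',cv2.resize(np.vstack([np.hstack([crop(t,237,239,25),crop(t,393,267,30)]),np.hstack([crop(s,321,262,30),crop(s,362,135,32)])]),(600,600)))
for n,c,roi in(('top',t,(210,270,205,270)),('side',s,(290,350,225,295))):
    x0,x1,y0,y1=roi;h=cv2.cvtColor(c['pixels'],cv2.COLOR_RGB2HSV)
    m=cv2.inRange(h,(100,120,30),(130,255,255));w=np.zeros_like(m);w[y0:y1,x0:x1]=m[y0:y1,x0:x1]
    k=max(cv2.findContours(w,0,1)[0],key=cv2.contourArea);print(n,cv2.minEnclosingCircle(k),cv2.fitEllipse(k))
# mill orange ring in top, and orange in side
for n,c,(u,v) in(('top',t,(393,267)),('side',s,(362,130))):
    h=cv2.cvtColor(c['pixels'],cv2.COLOR_RGB2HSV);m=cv2.inRange(h,(5,150,90),(20,255,255));w=np.zeros_like(m);w[v-30:v+30,u-30:u+30]=m[v-30:v+30,u-30:u+30]
    p=cv2.findNonZero(w);print(n,len(p),cv2.fitEllipse(cv2.convexHull(p)))
    m=cv2.inRange(h,(0,0,140),(60,70,255));w=np.zeros_like(m);w[v-35:v+45,u-35:u+35]=m[v-35:v+45,u-35:u+35]
    k=max(cv2.findContours(w,0,1)[0],key=cv2.contourArea);print(n,'white',cv2.boundingRect(k),cv2.minEnclosingCircle(k))
E
```

```text
top ((237.0552978515625, 239.4147491455078), 15.138630867004395) ((237.02633666992188, 239.56214904785156), (28.684677124023438, 29.12760353088379), 104.56685638427734)
side ((321.2331848144531, 250.4088897705078), 19.388029098510742) ((321.3341979980469, 251.66627502441406), (33.38650894165039, 37.8315315246582), 82.4261474609375)
top 344 ((392.83612060546875, 266.9517822265625), (31.357053756713867, 32.350955963134766), 117.46276092529297)
top white (371, 244, 47, 47) ((393.8571472167969, 267.1428527832031), 23.647165298461914)
side 239 ((361.97247314453125, 126.85833740234375), (19.816858291625977, 32.775962829589844), 96.33759307861328)
side white (327, 95, 70, 80) ((361.5, 134.5), 52.445308685302734)
```

View pics/m1.png

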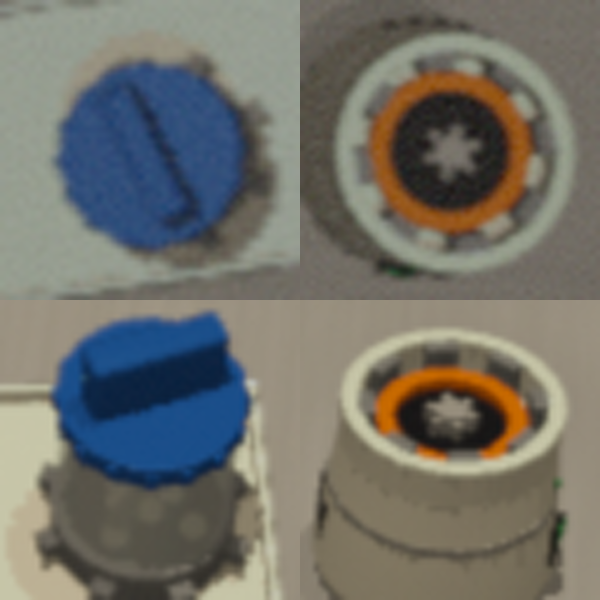

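The crops show the blue bar running from upper left to lower right in the top view. The mill has light and dark patches alternating round the well and a green lamp at the lower left. To tell teeth from slots, I'll rectify the rim plane from both views.

Run:
```python
from h import *
t=dict(np.load('top0.npz'));s=dict(np.load('side0.npz'))
print('lid top',onz(t,237.04,239.5,.099),'side',onz(s,321.2,253,.099))
print('mill rim top',onz(t,393.86,267.14,.110),onz(t,394.5,267.5,.110),'orange',onz(t,392.84,266.95,.099),'side orange',onz(s,361.97,126.86,.099))
print('side rim',onz(s,(342+568)/2/300*64+330-64*0-32*0-64,0,.11)) if 0 else None
# side rim centre: crop px ->image
f=lambda x,y:(330+(x-300)*64/300,103+(y-300)*64/300)
print('side rim', (onz(s,*f(341,400),.11)+onz(s,*f(568,402),.11))/2,(onz(s,*f(452,328),.11)+onz(s,*f(452,475),.11))/2)
g=lambda x,y:(212+x/6,214+y/6)
a=onz(t,*g(127,88),.12);b=onz(t,*g(197,210),.12);print('bar yaw top',np.degrees(np.arctan2(*(a-b)[1::-1])),np.linalg.norm(a-b))
k=lambda x,y:(291+x/5,232+(y-300)/5)
a=onz(s,*k(98,420),.101);b=onz(s,*k(230,383),.101);print('bar yaw side',np.degrees(np.arctan2(*(a-b)[1::-1])),np.linalg.norm(a-b))
C=onz(t,393.86,267.14,.110);out=[]
for c in(t,s):
    q=[(-.07,-.07),(.07,-.07),(.07,.07),(-.07,.07)]
    src=np.float32([proj(c,[C[0]+x,C[1]+y,.11]) for x,y in q]);dst=np.float32([((x+.07)*1428*2,(.07-y)*1428*2) for x,y in q])
    out.append(cv2.warpPerspective(c['pixels'][:,:,::-1],cv2.getPerspectiveTransform(src,dst),(400,400),flags=cv2.INTER_CUBIC))
    for r in(44.,48,40): cv2.circle(out[-1],(200,200),int(r*2.857),(0,255,0),1)
    g_=cv2.cvtColor(out[-1],6)
cv2.imwrite('pics/rim.png',np.hstack(out))
```

```text
lid top [0.53683175 0.11485334 0.099     ] side [0.53512886 0.12161138 0.099     ]
mill rim top [ 0.47349402 -0.26389081  0.11      ] [ 0.47264693 -0.26541859  0.11      ] orange [ 0.47341454 -0.26373827  0.099     ] side orange [ 0.47157113 -0.26502404  0.099     ]
side rim [ 0.47026189 -0.26049911  0.11      ] [ 0.4715408 -0.2617164  0.11     ]
bar yaw top 30.579195212745717 0.05626293833326154
bar yaw side 26.46657518489112 0.054643810311006784
```

View pics/rim.png

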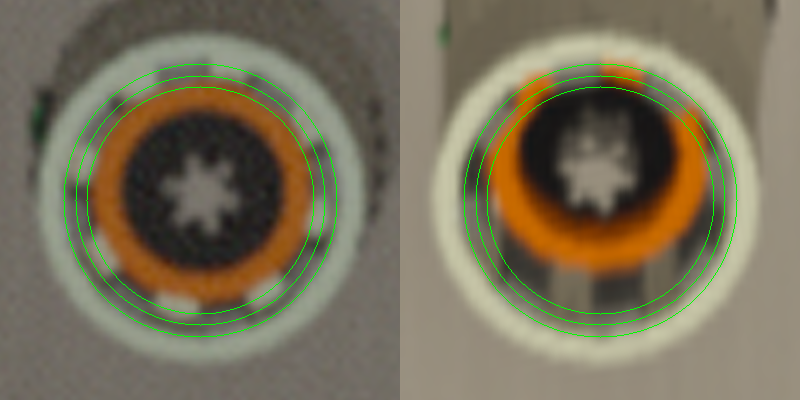

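In the rim view (x right, y up), the light patches are shifted like deep points, so they are the slots. The side view agrees: orange shows through gaps at about 80° and 120°. I'll get the phase numerically, then work out the first move.

```bash
cat >> h.py <<'E'
def shift(ob,target,yawdeg):
    from scipy.spatial.transform import Rotation as R
    M=R.from_euler('xyz',ob['tool_rot']).as_matrix();d=M.T@(np.array(target)-ob['tool_pos'])*1000
    y=np.degrees(np.arctan2(M[1,0],M[0,0]));return np.round(d,1),-((yawdeg-y+180)%360-180)/5
E
python3 - <<'E'
from h import *
from cell import robot
t=dict(np.load('top0.npz'));s=dict(np.load('side0.npz'))
C=np.array([.4735,-.2639]);Cs=np.array([.471,-.262]);A=np.radians(np.arange(0,360,1))
def samp(c,C,z,r):
    p=np.float32([proj(c,[C[0]+r*np.cos(a),C[1]+r*np.sin(a),z]) for a in A])
    return cv2.remap(c['pixels'].astype(np.float32),p[:,:1].copy(),p[:,1:].copy(),1)[:,0]
for z in(.085,.09,.1,.11):
  for r in (.042,.044,.046):
    g=samp(t,C,z,r).mean(1);F=(g*np.exp(-8j*A)).mean();print('top',z,r,'light at',round(np.degrees(-np.angle(F.conj()))/-8%45,1) ,abs(F).round(1))
k=slice(30,151)
for r in(.042,.044,.046):
    p=samp(s,Cs,.11,r);o=(p[:,0]-p[:,2]);print('side orange at',[i for i in range(20,161) if o[i]>80 ])
# cup side: far edge of lid top and width centre
q=lambda x,y:(291+x/5,232+(y-300)/5)
a=onz(s,*q(135,318),.101);print('far edge',a,'near top/low',onz(s,*q(152,485),.085),'L',onz(s,*q(55,395),.1),'R',onz(s,*q(250,395),.1))
print(shift(robot.observe(),[.537,.116,.25],209))
E
```

```text
top 0.085 0.042 light at 32.1 15.3
top 0.085 0.044 light at 32.3 14.4
top 0.085 0.046 light at 32.4 9.2
top 0.09 0.042 light at 32.1 15.8
top 0.09 0.044 light at 32.3 13.9
top 0.09 0.046 light at 32.4 8.0
top 0.1 0.042 light at 32.2 12.6
top 0.1 0.044 light at 32.4 10.1
top 0.1 0.046 light at 31.9 4.7
top 0.11 0.042 light at 32.2 6.4
top 0.11 0.044 light at 31.7 4.2
top 0.11 0.046 light at 30.6 2.4
side orange at [20, 21, 22, 23, 24, 25, 26, 27, 28, 29, 30, 31, 32, 33, 34, 35, 36, 37, 38, 39, 40, 41, 42, 43, 66, 67, 68, 69, 70, 71, 72, 73, 74, 75, 76, 77, 78, 79, 80, 81, 82, 83, 84, 110, 111, 112, 113, 114, 115, 116, 117, 118, 119, 120, 121, 122, 123, 124, 125, 126, 127, 128, 129, 130]
side orange at [26, 27, 28, 29, 30, 31, 32, 33, 34, 35, 36, 37, 38, 39, 40, 41, 42, 43, 67, 68, 69, 70, 71, 72, 73, 74, 75, 76, 77, 78, 79, 80, 81, 82, 83, 84, 85, 86, 110, 111, 112, 113, 114, 115, 116, 117, 118, 119, 120, 121, 122, 123, 124, 125, 126, 127, 128]
side orange at [35, 36, 37, 38, 39, 40, 41, 42, 68, 69, 70, 71, 72, 73, 74, 75, 76, 77, 78, 79, 80, 81, 82, 83, 84, 85, 112, 113, 114, 115, 116, 117, 118, 119, 120, 121, 122, 123, 124]
far edge [0.54518377 0.08147286 0.101     ] near top/low [0.531597   0.14899383 0.085     ] L [0.57234607 0.1225016  0.1       ] R [0.49759017 0.11251055 0.1       ]
(array([-484.4, -265.4,   41.9]), np.float64(-8.994720196777404))
```

Slots lie at about 31.5° mod 45 (both views agree). The cup is at about (0.536, 0.116) with its bar at about 29°. Now I'll move above it.

```bash
python3 -m inch '{"travel":[[-45,-25,4],[-90,-50,8],[-135,-74,12],[-180,-99,16],[-225,-123,20],[-270,-148,24],[-315,-173,28],[-360,-197,32],[-405,-222,36],[-450,-247,40],[-484,-265,42],[-484,-265,42]],"turn":[-1,-2,-3,-4,-5,-6,-7,-8,-9,-9,-9,-9],"claw":[-1,-1,-1,-1,-1,-1,-1,-1,-1,-1,-1,-1]}'
python3 - <<'E'
from h import *
from cell import robot
o=robot.observe()
for n in("top","side"):
    c=robot.read_camera(n);np.savez(f'{n}1.npz',**c)
    if n=='side': cv2.imwrite('pics/s1.png',cv2.resize(c['pixels'][160:330,230:400,::-1],(600,600),interpolation=2))
    for z in (.099,): print(n,proj(c,[.536,.116,z]))
print(o['tool_pos'],np.degrees(o['tool_rot']),o['contact_force'],shift(o,[.536,.116,.171],209))
E
```

```text
time: 1.3
tool_pos: [0.5399, 0.1126, 0.2491]
tool_rot: [-3.14, -0.0, -2.64]
contact_force: [0.7, 0.4, -0.2]
opening: 0.0915
grip_force: 0.0
top [236.56554939 239.83811501]
side [321.01094487 250.6302168 ]
[0.53993165 0.11260272 0.24908183] [-1.79925688e+02 -8.84746974e-03 -1.51263543e+02] [ 0.6851204   0.35872862 -0.23636231] (array([ 1.8,  5. , 78.1]), np.float64(-0.05270857772106865))
```

View pics/s1.png

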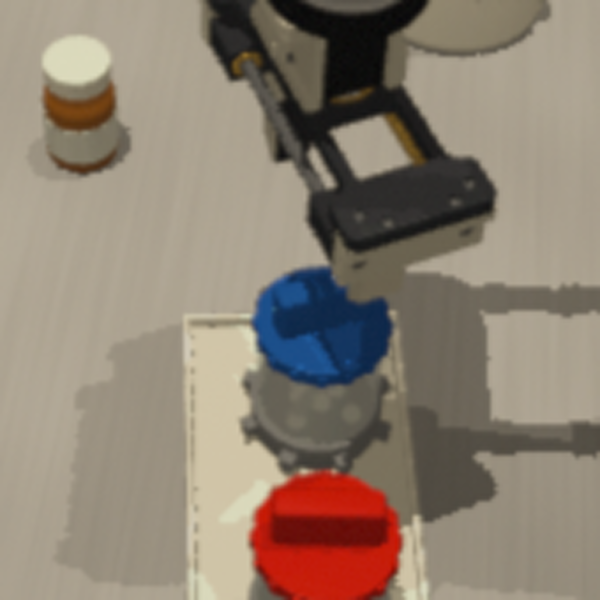

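The gripper stands over the blue cup (lid at about pixel (321,252)), with the near finger just above the lid and its line across the bar. Descending.

```bash
python3 -m inch '{"travel":[[0,0,0],[0,0,0],[0,0,0]],"turn":[0,0,0],"claw":[-1,-1,-1]}'
python3 - <<'E'
from h import *
from cell import robot
o=robot.observe();print(shift(o,[.536,.116,.171],209))
E
```

```text
time: 1.7
tool_pos: [0.5361, 0.1179, 0.2506]
tool_rot: [3.142, 0.0, -2.633]
contact_force: [-0.4, -0.3, -0.2]
opening: 0.0916
grip_force: 0.0
(array([ 1.1, -1.6, 79.6]), np.float64(0.027074381507623))
```

```bash
python3 -m inch '{"travel":[[1,-2,20],[1,-2,40],[1,-2,60],[1,-2,70],[1,-2,79],[1,-2,79],[1,-2,79]],"turn":[0,0,0,0,0,0,0],"claw":[-1,-1,-1,-1,-1,-1,-1]}'
python3 -m inch '{"travel":[[0,0,0],[0,0,0],[0,0,0],[0,0,0],[0,0,0],[0,0,0],[0,0,0],[0,0,0],[0,0,0],[0,0,0],[0,0,0],[0,0,0]],"turn":[0,0,0,0,0,0,0,0,0,0,0,0],"claw":[1,1,1,1,1,1,1,1,1,1,1,1]}' 40
```

```text
time: 2.4
tool_pos: [0.5372, 0.1147, 0.1718]
tool_rot: [-3.141, 0.001, -2.635]
contact_force: [-0.6, -0.2, 0.8]
opening: 0.0922
grip_force: 0.0
time: 3.6
tool_pos: [0.5369, 0.1145, 0.1712]
tool_rot: [3.142, -0.0, -2.635]
contact_force: [-0.5, 0.5, -0.1]
opening: 0.0156
grip_force: 39.8
```

```bash
python3 -m inch '{"travel":[[0,0,-15],[0,0,-50],[0,0,-90],[0,0,-125],[0,0,-135],[0,0,-135],[0,0,-135]],"turn":[0,0,0,0,0,0,0],"claw":[1,1,1,1,1,1,1]}'
python3 - <<'E'
from h import *
from cell import robot
o=robot.observe();print(shift(o,[.472,-.2625,.305],211.5))
E
```

```text
time: 4.3
tool_pos: [0.5362, 0.1145, 0.3041]
tool_rot: [3.14, -0.003, -2.635]
contact_force: [-1.1, -0.6, -3.4]
opening: 0.0162
grip_force: 39.8
(array([ 239. , -298.5,   -0.7]), np.float64(-0.49478910318603087))
```

Weight is 3.4 N with the cup held. Next, carry it to above the mill.

```bash
python3 -m inch '{"travel":[[20,-25,0],[45,-56,0],[72,-90,0],[99,-124,0],[126,-158,0],[153,-191,0],[180,-225,0],[205,-256,0],[225,-281,0],[239,-298,0],[239,-298,0],[239,-298,0]],"turn":[-0.5,-0.5,-0.5,-0.5,-0.5,-0.5,-0.5,-0.5,-0.5,-0.5,-0.5,-0.5],"claw":[1,1,1,1,1,1,1,1,1,1,1,1]}'
python3 -m inch '{"travel":[[0,0,0],[0,0,15],[0,0,17],[0,0,17],[0,0,17]],"turn":[0,0,0,0,0],"claw":[1,1,1,1,1]}'
python3 - <<'E'
from h import *
from cell import robot
o=robot.observe();print(shift(o,[.472,-.2625,.288],211.5))
im=[]
for n,u,v in(("top",395,262),("side",362,120)):
    c=robot.read_camera(n);np.savez(f'{n}2.npz',**c)
    im.append(crop(c,u,v,48))
    print(n,proj(c,o['tool_pos']-[0,0,.168-.101-.0]),'cup axis bottom',proj(c,o['tool_pos']-[0,0,.167]))
cv2.imwrite('pics/a2.png',np.hstack(im))
E
```

```text
time: 5.5
tool_pos: [0.4719, -0.2618, 0.3039]
tool_rot: [3.137, -0.001, -2.593]
contact_force: [-0.1, 0.4, -2.9]
opening: 0.0159
grip_force: 40.0
time: 6.0
tool_pos: [0.4728, -0.2616, 0.2896]
tool_rot: [-3.141, 0.0, -2.591]
contact_force: [-0.6, -0.9, -2.4]
opening: 0.0161
grip_force: 40.0
(array([ 1.2, -0.3,  1.6]), np.float64(0.014225992131059684))
top [403.67369624 269.96347397] cup axis bottom [394.00524282 267.67203021]
side [367.33619213  84.63930783] cup axis bottom [362.4540762  120.01219524]
```

View pics/a2.png

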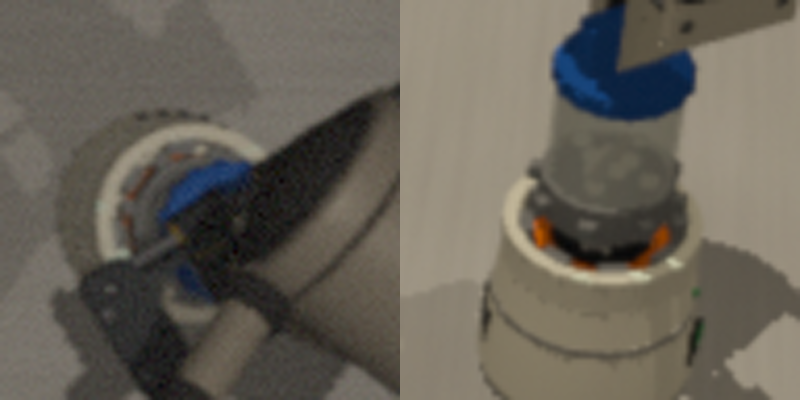

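Side view: the cup hangs upright over the mill. Lid centre is at u≈367.8 (predicted 367.3) and the rim at about 362.6 (predicted 362.1), so they agree in x to about 1 mm. The top view puts the mill about 1.5 mm further towards −y, so I'll correct for that and lower gently.

```bash
python3 -m inch '{"travel":[[0,-1.5,4],[0,-1.5,8],[0,-1.5,12],[0,-1.5,15],[0,-1.5,18],[0,-1.5,20],[0,-1.5,20],[0,-1.5,20]],"turn":[0,0,0,0,0,0,0,0],"claw":[1,1,1,1,1,1,1,1]}'
python3 -m inch '{"travel":[[0,0,1],[0,0,2],[0,0,3],[0,0,4],[0,0,4]],"turn":[0,0,0,0,0],"claw":[1,1,1,1,1]}'
```

```text
time: 6.9
tool_pos: [0.4732, -0.2634, 0.2691]
tool_rot: [3.142, -0.0, -2.591]
contact_force: [-0.8, -1.4, -2.8]
opening: 0.0161
grip_force: 40.0
time: 7.4
tool_pos: [0.4734, -0.2634, 0.2657]
tool_rot: [-3.141, 0.0, -2.591]
contact_force: [-2.2, -1.7, 2.2]
opening: 0.0153
grip_force: 40.0
```

The cup is past the tooth height (underside at about 99 mm) and touching the spring, so the tabs are in the slots. Pressing home in small steps.

```bash
python3 -m inch '{"travel":[[0,0,1],[0,0,2],[0,0,3],[0,0,4],[0,0,4],[0,0,4]],"turn":[0,0,0,0,0,0],"claw":[1,1,1,1,1,1]}'
python3 -m inch '{"travel":[[0,0,1],[0,0,2],[0,0,2],[0,0,2]],"turn":[0,0,0,0],"claw":[1,1,1,1]}'
```

```text
time: 8.0
tool_pos: [0.4734, -0.2634, 0.262]
tool_rot: [-3.14, 0.0, -2.591]
contact_force: [-2.3, -1.1, 6.4]
opening: 0.0159
grip_force: 40.0
time: 8.4
tool_pos: [0.4735, -0.2634, 0.2603]
tool_rot: [-3.14, 0.0, -2.591]
contact_force: [-3.1, -0.2, 9.1]
opening: 0.0157
grip_force: 40.0
```

```bash
python3 -m inch '{"travel":[[0,0,0.5],[0,0,1],[0,0,1],[0,0,1]],"turn":[0,0,0,0],"claw":[1,1,1,1]}'
python3 -m inch '{"travel":[[0,0,0.5],[0,0,1],[0,0,1],[0,0,1]],"turn":[0,0,0,0],"claw":[1,1,1,1]}'
```

```text
time: 8.8
tool_pos: [0.4735, -0.2634, 0.2602]
tool_rot: [-3.139, 0.001, -2.591]
contact_force: [-4.6, 0.6, 14.3]
opening: 0.0156
grip_force: 40.0
time: 9.2
tool_pos: [0.4735, -0.2634, 0.2602]
tool_rot: [-3.138, 0.001, -2.591]
contact_force: [-6.2, 1.0, 21.1]
opening: 0.0155
grip_force: 40.0
```

The tool has stopped at z = 0.260 while the force climbs to 21 N, so the cup is on the stop. One look to confirm.

Run:
```python
from h import *
from cell import robot
im=[crop(robot.read_camera("side"),362,125,48),crop(robot.read_camera("top"),250,230,90)]
cv2.imwrite('pics/end.png',np.hstack(im));o=robot.observe();print(o['contact_force'],o['tool_pos'],o['grip_force'],o['time'])
```

```text
[-7.4971325   1.50026701 21.14940955] [ 0.47347109 -0.26338572  0.26016378] 40.01402199268341 9.3
```

View pics/end.png

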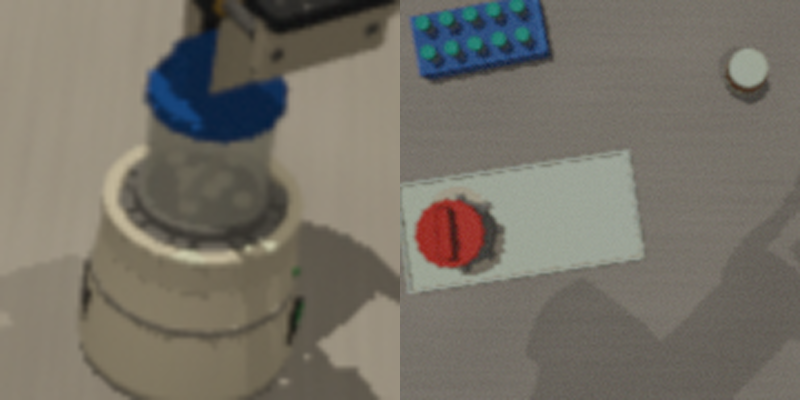

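The cup sits flush in the well, with its tabs level with the rim (around crop pixel (205,215)). The red cup, pill bottle and rack haven't moved. Handing in.

```bash
python3 -c "
from cell import robot
print(robot.hand_in())"
```

```text
the job is handed in; nothing more can be done
None
```

The blue-lidded cup is fully home in the mill with its tabs in the slots, held down at about 21 N, and the job was handed in at 9.3 s with the red cup, pill bottle and rack left in place.

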